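# Jack up the herb dryer and hold it

## Robot

A 7-joint arm with a two-finger parallel gripper is mounted at the origin on the work surface. World frame = base frame: x ahead of the robot, y to its left, z up, the work surface at z = 0. Lengths are in m, angles in rad, forces in N, time in s.
With the tool pointing down it reaches from about 0.425 to 0.875 m from the base axis. Payload 9.9 kg.
Tool frame: the origin (TCP) lies midway between the tips of the shut fingers; the grasp point (between the pads) lies 19 mm behind it; z points along the fingers, y is the line along which they close (so a half turn about z gives the same grasp; the last joint's range is limited). The gripper opens to 85 mm and grips with 20 to 120 N. Pads are 22 mm wide; open, the fingers measure 114 mm over their backs; the gripper's body (76 mm by 85 mm) begins 54 mm behind the grasp point. The pads swing forward as they close: fully open they stand 13 mm farther back than shut.
Start: joints at [1.209, 0.576, 0.025, 1.437, -0.015, 1.129, -0.057], TCP at [0.185, -0.649, 0.231] pointing down, gripper open.
Joint ranges: [-2.76, 2.76], [-0.34, 2.15], [-1.52, 1.57], [0.19, 2.46], [-1.09, 4.23], [0.17, 1.99], [-2.82, 2.82]. Speed limits (rad/s): [2.22, 2.22, 3.01, 3.01, 3.14, 3.14, 3.14].

## Interface

Orientations are given as a unit quaternion [w, x, y, z].
In Python, from station import robot gives the robot as it stands.
- The arm moves only by the tool shift_gripper, called after "Request:" as name(argument=value, ...) on one line, values as JSON. Schema: {"type":"object","properties":{"offsets":{"type":"array","items":{"type":"object","properties":{"d":{"type":"array","items":{"type":"number"},"minItems":3,"maxItems":3},"twist":{"type":"number"}},"additionalProperties":false},"minItems":1,"maxItems":10},"finger_gap":{"type":"number"},"force":{"type":"number"},"only":{"type":"string"},"quiet":{"type":"boolean"},"lines":{"type":"string"}},"required":["offsets"],"additionalProperties":false}. offsets is a list of rows, 1 to 10 of them, each an object with the fields d (a list: dx, dy, dz in m), twist (a turn about the tool's z in rad); a field left out counts as zero; each row shifts and turns the commanded pose from where the row before left it, along the tool's axes as they then stand; what a row does not reach is not made up. A row lasts 1/10 s, in which the tool goes at most 0.05 m and 0.15 rad, less where a joint would pass 70% of its speed; a pose out of reach is approached as far as the arm can. finger_gap is the opening from 0.0 (shut) to 1.0 (fully open), set as the call begins (left out keeps the last). The fingers move at their own pace and stop on an object; force is the grip in N (left out, the last holds). Time passes only in rows, so rows that do not move let the fingers close. The tool returns the time, the measured TCP pose, the force, the opening and the grip force at its end. only (a regular expression) keeps the lines of the reply that match it, lines (a string "A,B") keeps lines A to B, and quiet returns only ok. Input that does not fit is refused with a message, and nothing moves.
- robot.read_state(): the state, without advancing time (a new reading comes with each control period).
- robot.get_image(name): name is "scene" or "top" or "wrist"; returns a dict with "image" (384x512x3 uint8, red, green, blue), "mtx" (3x3 intrinsics, pixels), "rvec" (rotation vector, rad) and "tvec" (3), from world to camera coordinates, as OpenCV has them. Camera axes: x right, y down, z forward; pixel columns grow to the right and rows downward; lengths in m; the calibration is good to about 2 mm. A picture is of the moment at which its call begins. There is no depth.
- robot.finish_job(): hands the job in; it is judged then, once.
The state is a dict: "clock": time; "joint_positions": joint angles; "dq": joint speeds; "effort": joint torques, N m; "eef_pos": TCP position; "ee_rot": TCP orientation; "ft_force": force on the tool from outside, world axes, zero at the start; "wrist_torque": the same for the moment, N m; "gripper_width": opening from 0.0 (shut) to 1.0 (fully open); "grip_force": force on a finger pad.
Only numpy, scipy, OpenCV 4.12 (cv2) and the standard library are available. Lean on these libraries where they do the work, as an engineer would, in place of code of your own. Each camera call takes 0.05 s, during which the arm holds its last target. There are 200 camera calls.

## Task

The steel herb dryer must be raised on its lift lug (the round-ended one with the ring mark, not the square bracket) so that a colleague can put a shim under its feet. Stand the small lever jack on the bench with its saddle centred under the lug's round pad, then pump the handle: one full trial stroke right down to the stop, let it come all the way up again, then push it right down again. Finish while holding the handle down with the gripper so that the dryer stays raised; do not push or lift the dryer with the arm, and leave the other things on the bench alone.

Things in the scene. Friction and masses are not known exactly. Their poses are not given: they have to be found in the camera images.
- jack: Loose lever jack, 0.9 kg. Origin: on its underside below the middle block; z up, +x to the saddle, -x to the handle. Base plate 295 x 90 x 12 mm (x -180 to +115). Aluminium middle block to grip: x -24 to +30, 40 mm wide in y, top at z 65. Round saddle at x +85. Handle hinged on the line x -30, z 55, pointing to -x. Can be lifted or slid.
- saddle_top (a point): Centre of the top face of the jack's saddle, a flat steel disc 40 mm across; 55 mm above the bench with the handle up, 85 mm with the handle fully down (50 mm rise per rad).
- handle_bar (a point): Centre of the handle's rubber cross bar (18 mm thick, 78 mm long along the jack's y), 140 mm from the hinge line; 134 mm above the bench with the handle up, 55 mm with it down. It moves on an arc, 24 mm outwards (jack -x) on its way down: press from above and follow the arc.
- pump_handle (a joint): Angle of the jack's handle: 0 fully up (0.6 rad above level), 0.6 level, at its lower stop. A spring and the load push it up when let go; it is damped. Pressing the bar takes about 2 to 4 N free, 10 to 17 N under the dryer. Nothing latches: saddle and handle always move together.
- lift_pad (a point): Centre of the underside of the 32 mm round pad below the round lug end (42 mm across, ring mark on top) on the dryer's -y side. 65 mm above the bench at rest, 10 mm above the lowered saddle; lug top at 79 mm; the dryer's wall is 60 mm behind it (dryer +y). A full stroke raises it to about 85 mm and shifts it 4 mm towards the dryer.
- dryer: Steel cabinet 280 (x) x 290 (y) mm, top at 215, underside at 25, about 7 kg, pivoted at its rear feet: the lug side tips up. Origin: on the pivot line, 14 mm above the bench, 345 mm along its +y from the lift pad; y points from lug to rear, z up. A square-ended bracket, not for lifting, sticks out 100 mm to the lug's -x side at the lug's height.
- weight: Bystander: brass balance weight, 32 mm wide, 49 mm tall, standing near the lift lug.
- jar: Bystander: small amber glass jar with steel cap, 52 mm wide, 75 mm tall, standing on the other side of the lift lug.
- mortar: Bystander: empty brass mortar, 92 mm wide, 75 mm tall.
- scoop: Bystander: steel scoop with wooden handle, about 165 mm long.
- canister: Bystander: steel canister, 64 mm wide, 100 mm tall.
- brush: Bystander: small brush, about 160 mm long, lying.

How it is judged:
By the outcome, as a careful person would: the job done as asked, in the order asked, and still so for the second after the job is handed in, while the arm keeps its last pose, push and grip.
It also fails if it takes over 61 s, if anything falls off the work surface, if the arm or the gripper's body presses on something with over 40 N, if the wrist force passes 120 N, or if a joint passes its speed limit or range.

## Working session

There is one attempt and no reset: what is moved stays moved. The work goes in short steps, Python scripts to look and compute and a tool call to move; the robot and the scene stay as the last step left them, time stands still between calls to the robot, and variables do not carry over. Pictures are saved under pics/ and viewed, at most 10 in all, crops included, and the job is handed in when it is done.

```bash
ls; mkdir -p pics
```

Run:
```python
from station import robot
import cv2,numpy as np
s=robot.read_state();print({k:np.round(v,3).tolist() for k,v in s.items()})
for n in("scene","top"):
    d=robot.get_image(n);cv2.imwrite(f"pics/{n}0.png",cv2.resize(d["image"][:,:,::-1],None,fx=1.5,fy=1.5,interpolation=cv2.INTER_CUBIC))
    R=cv2.Rodrigues(np.array(d["rvec"]))[0];print(n,(-R.T@np.ravel(d["tvec"])).round(3),R[2].round(2),d["mtx"][0][0])
```

```text
pics
station.py
{'clock': 0.0, 'joint_positions': [1.209, 0.577, 0.025, 1.438, -0.015, 1.129, -0.056], 'dq': [0.0, 0.001, 0.0, -0.001, -0.0, 0.001, 0.0], 'effort': [0.001, -76.576, 2.251, -28.596, 0.015, 0.013, -0.0], 'eef_pos': [0.185, -0.649, 0.23], 'ee_rot': [-0.001, 0.99, 0.138, -0.0], 'ft_force': [-0.083, 0.152, 0.438], 'wrist_torque': [-0.01, -0.016, 0.016], 'grip_force': 0.0, 'gripper_width': 1.002}
scene [1.398 0.356 0.766] [-0.75 -0.33 -0.57] 371.48524329183135
top [ 0.374 -0.004  1.475] [ 0.12 -0.02 -0.99] 381.80275885244254
```

View pics/top0.png

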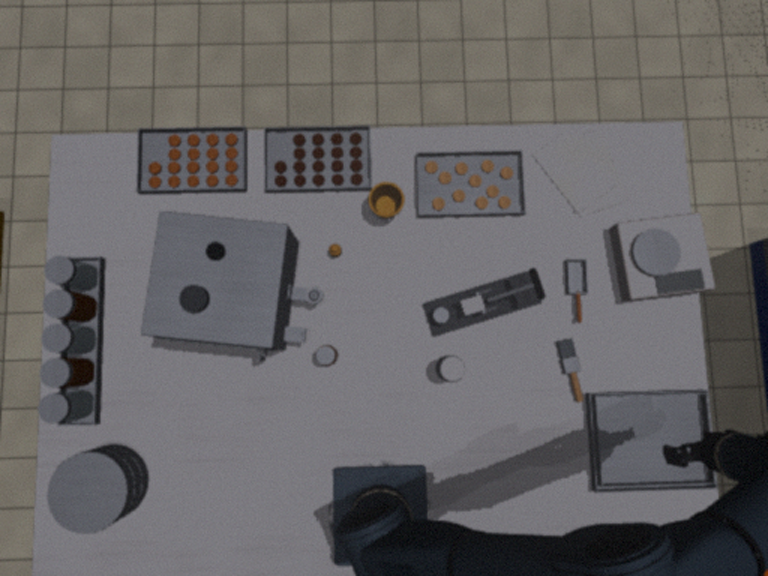

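View pics/scene0.png

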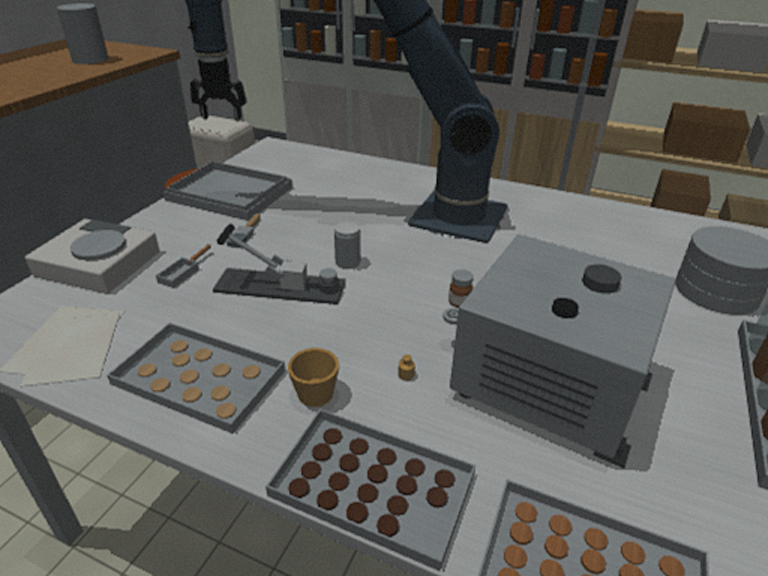

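The top view shows, in 1.5x pixels, the ring-marked lug at about (313,296) and the square bracket at (296,336). The weight is at (335,250) and the jar at (325,355). The jack's saddle is at (441,315), its block at (473,303) and its bar at (536,283). The scene view agrees with this. Next I'll zoom in to measure.

Create h.py:
```python
from station import robot
import cv2,numpy as np
def ray(d,u,v,z):
    R=cv2.Rodrigues(np.array(d["rvec"],float))[0];t=np.ravel(d["tvec"]);c=-R.T@t
    p=cv2.undistortPoints(np.array([[[u,v]]],float),np.array(d["mtx"],float),None)[0,0]
    r=R.T@np.array([p[0],p[1],1]);return c+r*(z-c[2])/r[2]
def proj(d,P):
    return cv2.projectPoints(np.array([P],float),np.array(d["rvec"],float),np.array(d["tvec"],float),np.array(d["mtx"],float),None)[0].ravel()
```

Run:
```python
from h import *
d=robot.get_image("top");im=d["image"][:,:,::-1]
a=cv2.resize(im[170:230,275:370],None,fx=8,fy=8,interpolation=cv2.INTER_CUBIC)
b=cv2.resize(im[150:255,170:240],None,fx=5.5,fy=5.5,interpolation=cv2.INTER_CUBIC)
cv2.imwrite("pics/jz.png",a);cv2.imwrite("pics/lz.png",b)
for n,u,v,z in[("saddle",294,210,.055),("block",315.5,202,.065),("bar",357,189,.134),("ring",209,197.3,.079),("brk",197,224,.079),("weight",223.5,167,.049),("jar",217,237,.075),("canister",301,246,.1),("mortar",257,133,.075)]: print(n,ray(d,u,v,z).round(3))
```

```text
saddle [ 0.481 -0.167  0.055]
block [ 0.508 -0.248  0.065]
bar [ 0.544 -0.386  0.134]
ring [0.535 0.146 0.079]
brk [0.438 0.191 0.079]
weight [0.652 0.093 0.049]
jar [0.389 0.119 0.075]
canister [ 0.348 -0.182  0.1  ]
mortar [ 0.774 -0.037  0.075]
```

View pics/jz.png

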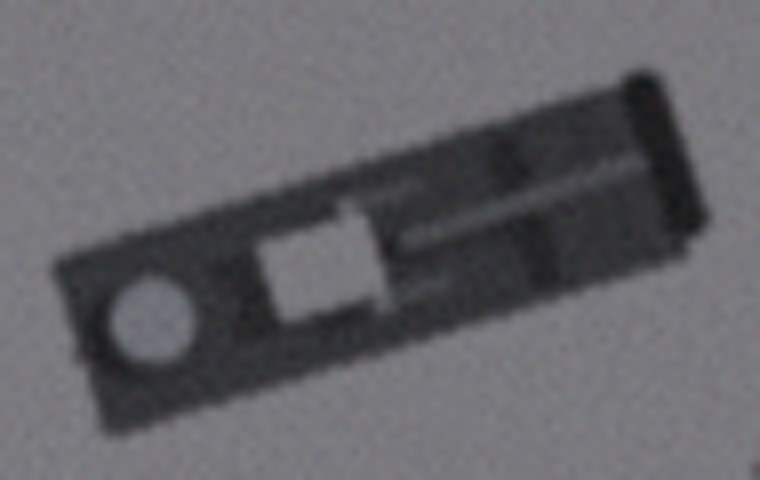

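View pics/lz.png

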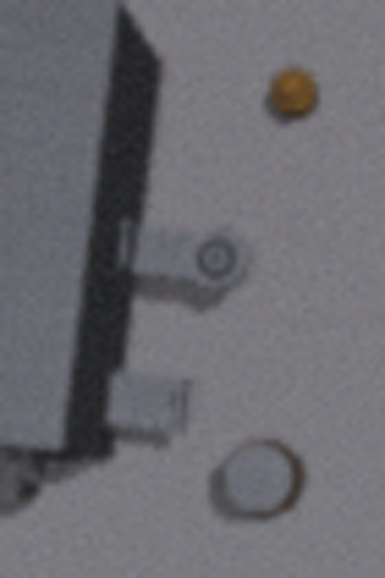

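Zoom readings: saddle centre (153,318), block top centre about (324,268) and bar centre (666,152) in the jack crop. In the lug crop, the ring is at (217,257) and the dryer's top front edge runs (122,5) to (66,450).

Run:
```python
from h import *
d=robot.get_image("top")
J=lambda x,y,z:ray(d,275+(x+.5)/8-.5,170+(y+.5)/8-.5,z)
L=lambda x,y,z:ray(d,170+(x+.5)/5.5-.5,150+(y+.5)/5.5-.5,z)
s,b,h=J(153,318,.055),J(324,268,.065),J(666,152,.134)
ang=lambda v:np.arctan2(v[1],v[0])
print("s,b,h",s.round(4),b.round(4),h.round(4))
print("jack yaw",ang(s-h),ang(s-b),np.linalg.norm((s-h)[:2]),"exp",.085+.03+.14*np.cos(.6))
y=ang(s-h);o=s[:2]-.085*np.array([np.cos(y),np.sin(y)]);print("origin",o)
e0,e1=L(122,5,.215),L(66,450,.215);print("front",e0,e1,ang(e0-e1)+np.pi/2)
r=L(217,257,.079);print("ring",r,"weight",L(293,93,.049),"jar",L(258,478,.075))
dy=ang(e0-e1)+np.pi/2;print("target",dy,r[:2]-.085*np.array([np.cos(dy),np.sin(dy)]))
```

```text
s,b,h [ 0.484  -0.1664  0.055 ] [ 0.5043 -0.2458  0.065 ] [ 0.5457 -0.389   0.134 ]
jack yaw 1.8416124822094913 1.822101908774495 0.23099903935854604 exp 0.23054698608735497
origin [ 0.50669196 -0.2482909 ]
front [0.67883848 0.18717294 0.215     ] [0.4089476  0.22236588 0.215     ] 1.4411310088456484
ring [0.53823673 0.14580999 0.079     ] weight [0.65416326 0.0953308  0.049     ] jar [0.39085035 0.1210482  0.075     ]
target 1.4411310088456484 [0.52724603 0.06152354]
```

Request:
shift_gripper(offsets=[{"d":[0.041,-0.029,0]},{"d":[0.041,-0.029,0]},{"d":[0.041,-0.029,0]},{"d":[0.041,-0.029,0]},{"d":[0.041,-0.029,0]},{"d":[0.041,-0.029,0]},{"d":[0.041,-0.029,0]},{"d":[0.041,-0.029,0]},{"d":[0.041,-0.029,0]},{"d":[0.041,-0.029,0]}], finger_gap=1.0, force=80)

```text
clock: 1.2
eef_pos: [0.4994, -0.2578, 0.2314]
ee_rot: [0.0, 0.99, 0.138, 0.0]
ft_force: [1.0, -0.2, -0.5]
gripper_width: 0.998
grip_force: 0.0
```

Request:
shift_gripper(offsets=[{"twist":-0.15},{"twist":-0.15},{"twist":-0.15},{"twist":-0.15},{"twist":-0.15},{"twist":-0.15},{"twist":-0.15},{"twist":-0.15},{"twist":-0.15},{"twist":-0.15}])

```text
clock: 2.2
eef_pos: [0.4983, -0.2595, 0.2312]
ee_rot: [-0.0, 0.628, 0.778, -0.0]
ft_force: [0.7, 0.5, 0.6]
gripper_width: 0.997
grip_force: 0.0
```

Add to h.py:
```python
from scipy.spatial.transform import Rotation as Ro
def togo(P,yaw):
    s=robot.read_state();q=s["ee_rot"];R=Ro.from_quat([q[1],q[2],q[3],q[0]]).as_matrix()
    a=np.arctan2(R[1,0],R[0,0]);w=np.arctan2(np.sin(yaw-a),np.cos(yaw-a))
    print("t",round(s["clock"],2),"pos",np.round(s["eef_pos"],4),"yaw",round(a,4),"| tool shift",(R.T@(np.array(P)-s["eef_pos"])).round(4),"turn",round(-w,4),"F",np.round(s["ft_force"],1),"grip",round(s["gripper_width"],3))
```

```bash
python3 -c "
from h import *
togo([.5059,-.2454,.15],1.8416)
d=robot.get_image('wrist');cv2.imwrite('pics/w1.png',d['image'][:,:,::-1])
print(proj(d,[.484,-.1664,.055]),proj(d,[.5059,-.2454,.065]))"
```

```text
t 2.2 pos [ 0.4983 -0.2595  0.2312] yaw 1.7838 | tool shift [0.0122 0.0104 0.0812] turn -0.0578 F [0.7 0.5 0.6] grip 0.997
[266.68928431  72.23784385] [271.26944404 162.89802251]
```

View pics/w1.png

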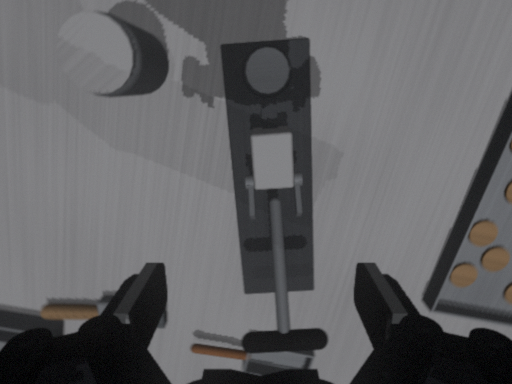

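The wrist view shows the saddle at (267,71) and the block at (272,160), within 1 to 3 px of prediction. I'll go down onto the block.

Request:
shift_gripper(offsets=[{"d":[0.013,0.01,0.04],"twist":-0.058},{"d":[0,0,0.04]},{"d":[0,0,0.04]},{}])

```text
clock: 2.65
eef_pos: [0.5025, -0.2437, 0.107]
ee_rot: [-0.004, 0.608, 0.794, -0.001]
ft_force: [-0.9, -0.0, -0.0]
gripper_width: 0.999
grip_force: 0.0
```

```bash
python3 -c "
from h import *
togo([.5059,-.2454,.027],1.8416)"
```

```text
t 2.65 pos [ 0.5025 -0.2437  0.107 ] yaw 1.8335 | tool shift [-0.0029  0.0034  0.08  ] turn -0.0081 F [-0.9 -0.  -0. ] grip 0.999
```

Request:
shift_gripper(offsets=[{"d":[-0.002,0.002,0.03],"twist":-0.008},{"d":[0,0,0.03]},{"d":[0,0,0.02]},{},{}])

```text
clock: 3.15
eef_pos: [0.5089, -0.2465, 0.0329]
ee_rot: [0.001, 0.605, 0.796, 0.0]
ft_force: [0.5, 0.5, 0.2]
gripper_width: 1.006
grip_force: 0.0
```

```bash
python3 -c "
from h import *
togo([.5059,-.2454,.027],1.8416)"
```

```text
t 3.15 pos [ 0.5089 -0.2465  0.0329] yaw 1.8427 | tool shift [ 0.0018 -0.0026  0.0059] turn 0.0011 F [0.5 0.5 0.2] grip 1.006
```

Request:
shift_gripper(offsets=[{"d":[0,-0.002,0]},{},{},{},{},{},{},{}], finger_gap=0.0, force=100)

```text
clock: 3.95
eef_pos: [0.5075, -0.2469, 0.0328]
ee_rot: [0.001, 0.604, 0.797, 0.0]
ft_force: [-0.6, 1.1, 10.8]
gripper_width: 0.45
grip_force: 101.8
```

```bash
python3 -c "
from h import *
togo([.5059,-.2454,.027],1.8416)"
```

```text
t 3.95 pos [ 0.5075 -0.2469  0.0328] yaw 1.8437 | tool shift [ 0.0019 -0.0011  0.0058] turn 0.0021 F [-0.6  1.1 10.8] grip 0.45
```

Request:
shift_gripper(offsets=[{"d":[0,0,-0.01]},{"d":[0,0,-0.01]},{"twist":0.1},{"twist":0.1},{"twist":0.1},{"twist":0.1},{},{}])

```text
clock: 4.75
eef_pos: [0.5059, -0.2465, 0.0514]
ee_rot: [-0.0, 0.75, 0.662, -0.0]
ft_force: [0.6, 0.4, -8.9]
gripper_width: 0.449
grip_force: 102.2
```

```bash
python3 -c "
from h import *
togo([.5136,-.0426,.053],1.441)"
```

```text
t 4.75 pos [ 0.5059 -0.2465  0.0514] yaw 1.4469 | tool shift [ 0.2033 -0.0176 -0.0016] turn 0.0059 F [ 0.6  0.4 -8.9] grip 0.449
```

Request:
shift_gripper(offsets=[{"d":[0.03,-0.003,0],"twist":0.006},{"d":[0.04,-0.003,0]},{"d":[0.04,-0.003,0]},{"d":[0.04,-0.003,0]},{"d":[0.03,-0.003,0]},{"d":[0.02,-0.003,0]},{},{},{}])

```text
clock: 5.65
eef_pos: [0.5145, -0.0472, 0.0513]
ee_rot: [0.0, 0.753, 0.659, -0.0]
ft_force: [0.5, -1.0, -8.2]
gripper_width: 0.456
grip_force: 102.3
```

Run:
```python
from h import *
togo([.5136,-.0426,.053],1.441)
d=robot.get_image('wrist');cv2.imwrite('pics/w2.png',d['image'][:,:,::-1])
t=robot.get_image('top')['image'][:,:,::-1]
cv2.imwrite('pics/t2.png',cv2.resize(t[150:260,170:320],None,fx=5,fy=5,interpolation=cv2.INTER_CUBIC))
print(proj(d,[.5382,.1458,.079]))
```

```text
t 5.65 pos [ 0.5145 -0.0472  0.0513] yaw 1.4377 | tool shift [ 0.0044 -0.0015 -0.0017] turn -0.0033 F [ 0.5 -1.  -8.2] grip 0.456
[ 249.89610846 -439.91854839]
```

View pics/w2.png

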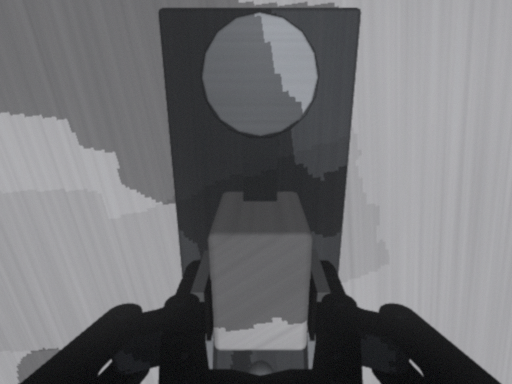

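The wrist view shows the saddle at (260,74) and the jack square and centred in the gripper. Now I'll measure the saddle's offset from the TCP and the ring from a second view.

View pics/t2.png

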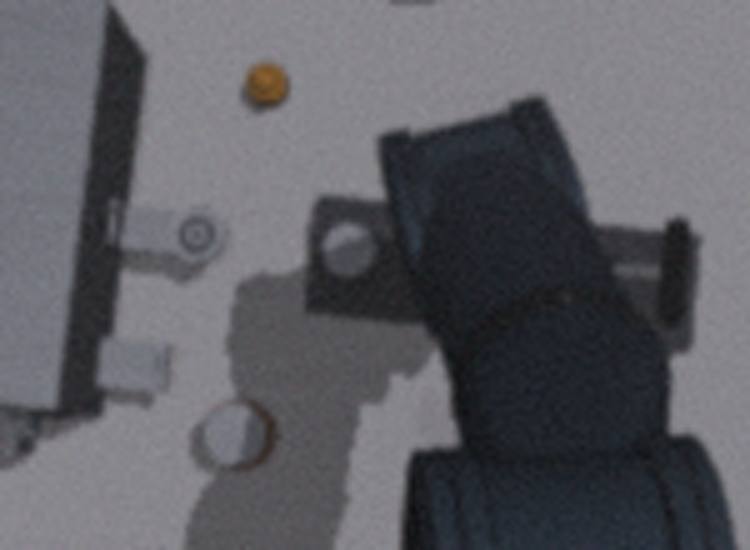

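Run:
```python
from h import *
d=robot.get_image('wrist');s=robot.read_state();p=np.array(s['eef_pos']);
S=ray(d,260.5,74,.055+.0185);print("saddle",S,"off",S-p,np.linalg.norm((S-p)[:2]))
print("pred in top",proj(robot.get_image('top'),S))
d=robot.get_image('scene');im=d['image'][:,:,::-1]
c=np.round(proj(d,[.5382,.1458,.079])).astype(int);print(c,proj(d,[.5382,.1458,.079]),proj(d,S))
x0,y0=c[0]-70,c[1]-45;print(x0,y0)
cv2.imwrite('pics/s2.png',cv2.resize(im[y0:y0+90,x0:x0+110],None,fx=6,fy=6,interpolation=cv2.INTER_CUBIC))
```

```text
saddle [0.526272   0.03796045 0.0735    ] off [0.01171181 0.08510907 0.02220943] 0.08591112281257182
pred in top [238.53957617 198.94912476]
[302 209] [301.75525643 208.94178753] [269.53072501 199.07933423]
232 164
```

View pics/s2.png

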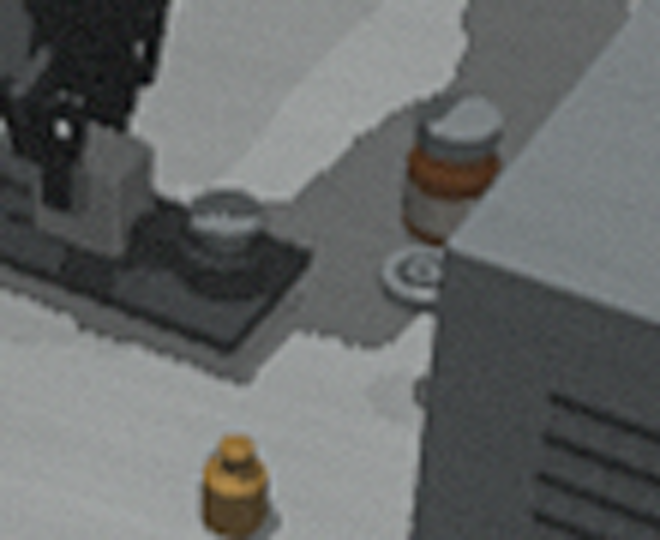

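Run:
```python
from h import *
t,s=robot.get_image('top'),robot.get_image('scene')
P=lambda d:np.array(d['mtx'],float)@np.c_[cv2.Rodrigues(np.array(d['rvec'],float))[0],np.ravel(d['tvec'])]
def tri(a,b):
    X=cv2.triangulatePoints(P(t),P(s),np.array(a,float),np.array(b,float)).ravel();return (X[:3]/X[3]).round(4)
r=tri((209.0,196.4),(301.65,208.6));q=tri((239.4,199.4),(269.4,198.1))
print("ring",r,"saddle",q,"diff",r-q, "saddle top plane",ray(t,239.4,199.4,.0735).round(4),"scene plane",ray(s,269.4,198.1,.0735).round(4))
togo([.5136,-.0426,.053],1.441)
```

```text
ring [0.5379 0.1456 0.08  ] saddle [0.5241 0.0356 0.0751] diff [0.0138 0.11   0.0049] saddle top plane [0.5245 0.0348 0.0735] scene plane [0.5217 0.0357 0.0735]
t 6.0 pos [ 0.5146 -0.0465  0.0513] yaw 1.4372 | tool shift [ 0.0037 -0.0015 -0.0017] turn -0.0038 F [-0.3  0.2 -9. ] grip 0.453
```

Request:
shift_gripper(offsets=[{"d":[0,0,0.007]},{"d":[0,0,0.007]},{},{},{}])

```text
clock: 6.5
eef_pos: [0.5147, -0.046, 0.0373]
ee_rot: [-0.0, 0.752, 0.659, -0.0]
ft_force: [-0.0, 0.2, -8.8]
gripper_width: 0.449
grip_force: 102.2
```

```bash
python3 -c "
from h import *
togo([.5278,.0634,.0373],1.441)"
```

```text
t 6.5 pos [ 0.5147 -0.046   0.0373] yaw 1.4379 | tool shift [ 0.1102 -0.0015 -0.    ] turn -0.0031 F [-0.   0.2 -8.8] grip 0.449
```

Request:
shift_gripper(offsets=[{"d":[0.02,-0.0015,0],"twist":-0.003},{"d":[0.02,0,0]},{"d":[0.02,0,0]},{"d":[0.02,0,0]},{"d":[0.02,0,0]},{"d":[0.01,0,0]},{},{},{},{}])

```text
clock: 7.5
eef_pos: [0.5274, 0.0619, 0.0373]
ee_rot: [0.0, 0.752, 0.659, -0.0]
ft_force: [0.2, 0.2, -8.3]
gripper_width: 0.451
grip_force: 102.2
```

```bash
python3 -c "
from h import *
togo([.5278,.0639,.0373],1.441)"
```

```text
t 7.5 pos [0.5274 0.0619 0.0373] yaw 1.4392 | tool shift [ 0.002   0.0002 -0.    ] turn -0.0018 F [ 0.2  0.2 -8.3] grip 0.451
```

Request:
shift_gripper(offsets=[{"d":[0.002,0,0]},{},{}])

```text
clock: 7.8
eef_pos: [0.5278, 0.0651, 0.0373]
ee_rot: [-0.0, 0.752, 0.66, 0.0]
ft_force: [-0.8, -0.7, -9.6]
gripper_width: 0.447
grip_force: 102.2
```

```bash
python3 -c "
from h import *
togo([.5278,.0639,.0373],1.441)
d=robot.get_image('wrist');cv2.imwrite('pics/w3.png',d['image'][:,:,::-1])
S=ray(d,260.5,74,.0595);print(S,'expect ring px',proj(d,[S[0],S[1],.079]))"
```

```text
t 7.8 pos [0.5278 0.0651 0.0373] yaw 1.4408 | tool shift [-0.0012  0.0002  0.    ] turn -0.0002 F [-0.8 -0.7 -9.6] grip 0.447
[0.53910849 0.15045515 0.0595    ] expect ring px [260.55744815  71.67024786]
```

View pics/w3.png

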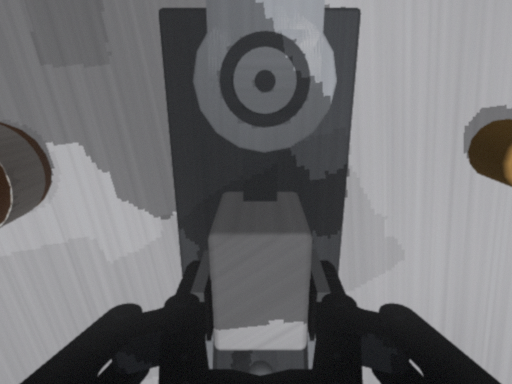

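The ring mark is at (265,80) and should be at (260.6,71.7), so the saddle is about 2.5 mm too far in and 1.3 mm to the left. I'll trim that, set the jack down and release.

Request:
shift_gripper(offsets=[{"d":[-0.0018,0.0013,0]},{},{"d":[0,0,0.0025]},{"d":[0,0,0.0025]},{},{}])

```text
clock: 8.45
eef_pos: [0.5288, 0.0632, 0.0329]
ee_rot: [0.0, 0.752, 0.66, 0.0]
ft_force: [-3.7, -0.1, 5.5]
gripper_width: 0.453
grip_force: 104.1
```

```bash
python3 -c "
from h import *
togo([.5278,.0639,.0328],1.441)
d=robot.get_image('wrist');g=cv2.cvtColor(d['image'][20:150,190:340],cv2.COLOR_RGB2GRAY)
n,l,st,c=cv2.connectedComponentsWithStats((g<75).astype(np.uint8))
print([(np.round(c[i]+[190,20],1),st[i,4]) for i in range(1,n) if 150<st[i,4]<6000])
S=ray(d,260.5,74,.055);print('expect',proj(d,[S[0],S[1],.079]))"
```

```text
t 8.45 pos [0.5288 0.0632 0.0329] yaw 1.4409 | tool shift [ 0.0005 -0.0011  0.0001] turn -0.0001 F [-3.7 -0.1  5.5] grip 0.453
[(array([253. ,  75.4]), np.int32(3205)), (array([279.9, 119.5]), np.int32(3005)), (array([259.8,  73.6]), np.int32(408))]
expect [260.62296536  71.00995215]
```

Request:
shift_gripper(offsets=[{},{},{},{},{},{}], finger_gap=1.0, force=60)

```text
clock: 9.1
eef_pos: [0.5288, 0.0632, 0.0323]
ee_rot: [0.0, 0.752, 0.66, 0.0]
ft_force: [-0.1, -0.2, 0.2]
gripper_width: 1.001
grip_force: 0.0
```

Request:
shift_gripper(offsets=[{"d":[0,0,-0.02]},{"d":[0,0,-0.03]},{"d":[0,0,-0.04]},{"d":[0,0,-0.04]},{"d":[0,0,-0.04]},{},{}])

```text
clock: 9.8
eef_pos: [0.5291, 0.0632, 0.2031]
ee_rot: [0.001, 0.752, 0.66, 0.001]
ft_force: [-0.8, -0.3, -0.9]
gripper_width: 0.999
grip_force: 0.0
```

Run:
```python
from h import *
d=robot.get_image('wrist')
togo([.5082,-.0819,.2],1.441)
cv2.imwrite('pics/w4.png',d['image'][:,:,::-1])
print("pred ring",proj(d,[.538,.1467,.079]),"block",proj(d,[.5274,.0654,.065]),"bar",proj(d,[.5082,-.0819,.134]))
```

```text
t 9.85 pos [0.5284 0.0631 0.2019] yaw 1.4407 | tool shift [-0.1464 -0.0012  0.002 ] turn -0.0003 F [-0.4 -0.5 -1. ] grip 1.001
pred ring [257.1009196   83.61268681] block [257.58220786 181.20956179] bar [257.76568767 374.66378419]
```

View pics/w4.png

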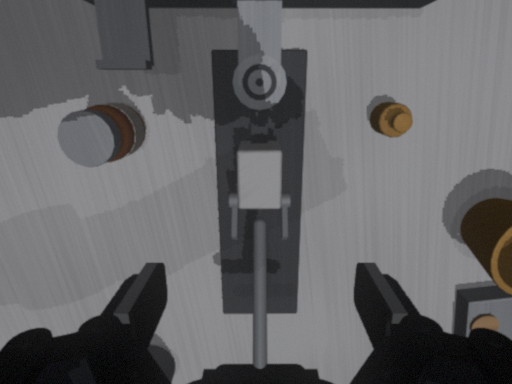

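The jack stands straight, with the ring at (260,81), in line with the block and handle at column 260. That was the last picture, so from here I work from numbers. I'll go over the bar with the fingers shut.

Request:
shift_gripper(offsets=[{"d":[-0.03,0,0]},{"d":[-0.04,0,0]},{"d":[-0.04,0,0]},{"d":[-0.036,0,0]},{},{},{},{}], finger_gap=0.0, force=60)

```text
clock: 10.65
eef_pos: [0.5099, -0.0801, 0.2018]
ee_rot: [-0.001, 0.751, 0.661, -0.0]
ft_force: [0.5, 0.3, 0.2]
gripper_width: 0.002
grip_force: 0.0
```

Request:
shift_gripper(offsets=[{"d":[0,0,0.03]},{"d":[0,0,0.015]},{},{}])

```text
clock: 11.05
eef_pos: [0.5101, -0.0807, 0.1575]
ee_rot: [-0.0, 0.751, 0.66, -0.0]
ft_force: [0.6, 0.0, -0.2]
gripper_width: -0.001
grip_force: 0.0
```

```bash
python3 -c "
from h import *
togo([.5082,-.0819,.143],1.441)"
```

```text
t 11.05 pos [ 0.5101 -0.0807  0.1575] yaw 1.4422 | tool shift [-0.0014 -0.0017  0.0145] turn 0.0012 F [ 0.6  0.  -0.2] grip -0.001
```

Request:
shift_gripper(offsets=[{"d":[-0.001,0,0.007]},{"d":[0,0,0.0075]},{"d":[-0.005,0,0.01]},{"d":[-0.006,0,0.009]},{"d":[-0.004,0,0.01]},{"d":[-0.0035,0,0.01]},{},{},{}])

```text
clock: 11.95
eef_pos: [0.5078, -0.1032, 0.1049]
ee_rot: [0.002, 0.752, 0.659, -0.0]
ft_force: [-3.8, -6.8, 17.5]
gripper_width: 0.004
grip_force: 8.4
```

```bash
python3 -c "
from h import *
togo([.5050,-.1062,.064],1.441)"
```

```text
t 11.95 pos [ 0.5078 -0.1032  0.1049] yaw 1.4386 | tool shift [-0.0032 -0.0025  0.0409] turn -0.0024 F [-3.8 -6.8 17.5] grip 0.004
```

Request:
shift_gripper(offsets=[{"d":[-0.0025,0,0.01]},{"d":[-0.002,0,0.01]},{"d":[-0.001,0,0.01]},{"d":[-0.0005,0,0.01]},{},{},{}])

```text
clock: 12.65
eef_pos: [0.5068, -0.1103, 0.0647]
ee_rot: [0.002, 0.753, 0.658, -0.001]
ft_force: [-2.5, -10.4, 15.3]
gripper_width: 0.0
grip_force: 7.4
```

```bash
python3 -c "
from h import *
togo([.5050,-.1062,.064],1.441)"
```

```text
t 12.65 pos [ 0.5068 -0.1103  0.0647] yaw 1.4376 | tool shift [ 0.0039 -0.0023  0.0007] turn -0.0034 F [ -2.5 -10.4  15.3] grip 0.0
```

Request:
shift_gripper(offsets=[{"d":[-0.001,0,0.002]},{"d":[0,0,0.001]},{},{}])

```text
clock: 13.05
eef_pos: [0.5069, -0.1106, 0.0626]
ee_rot: [0.002, 0.752, 0.659, -0.0]
ft_force: [-6.6, -7.9, 26.7]
gripper_width: 0.003
grip_force: 13.2
```

Run:
```python
from h import *
togo([.5050,-.1062,.064],1.441)
for n in('scene','top'):
    d=robot.get_image(n);print(n,proj(d,[.5385,.150,.099]),proj(d,[.538,.1458,.079]))
    cv2.imwrite(f'pics/{n}_down.png',d['image'][:,:,::-1])
    if n=='scene':
        g=d['image'].astype(int);a=cv2.imread('pics/scene0.png')
        a=cv2.resize(a,(512,384),interpolation=cv2.INTER_AREA)[:,:,::-1].astype(np.float32).mean(2);b=g.astype(np.float32).mean(2)
        for nm,(x0,y0,x1,y1) in {'dryer top knob':(365,170,420,215),'rear':(380,280,420,305),'weight':(262,235,282,255),'front-left corner':(300,235,330,265)}.items():
            print(nm,cv2.phaseCorrelate(a[y0:y1,x0:x1].copy(),b[y0:y1,x0:x1].copy(),cv2.createHanningWindow((x1-x0,y1-y0),cv2.CV_32F)))
```

```text
t 13.05 pos [ 0.5069 -0.1106  0.0626] yaw 1.4382 | tool shift [ 0.0041 -0.0024 -0.0014] turn -0.0028 F [-6.6 -7.9 26.7] grip 0.003
scene [303.69602923 204.03670212] [301.77578188 208.90395336]
dryer top knob ((5.639440719342105, -0.10150643074678456), 0.829228788305212)
rear ((0.5881467132641092, 0.5419694687209358), 1.0657793283462524)
weight ((0.10927683494507612, 0.17179059457797052), 0.9155984455347062)
front-left corner ((0.07299884577066962, 1.6460384479827752), 0.26992452409532336)
top [207.28242635 195.64730821] [209.04899783 196.38211811]
```

Request:
shift_gripper(offsets=[{"d":[0,0,0.002]},{},{},{}])

```text
clock: 13.55
eef_pos: [0.507, -0.1107, 0.0614]
ee_rot: [0.002, 0.752, 0.659, -0.0]
ft_force: [-9.2, -7.1, 39.3]
gripper_width: -0.002
grip_force: 19.1
```

At the stop: the force is climbing steeply and the dryer has visibly tipped. Now I'll let it all the way up.

Request:
shift_gripper(offsets=[{"d":[0.001,0,-0.005]},{"d":[0.001,0,-0.01]},{"d":[0.001,0,-0.01]},{"d":[0.002,0,-0.01]},{"d":[0.0025,0,-0.01]},{"d":[0.0035,0,-0.01]},{"d":[0.004,0,-0.01]},{"d":[0.006,0,-0.01]},{"d":[0.005,0,-0.01]},{"d":[0.001,0,-0.015]}])

```text
clock: 14.55
eef_pos: [0.5096, -0.0801, 0.1589]
ee_rot: [-0.001, 0.751, 0.66, -0.0]
ft_force: [-0.7, -0.0, -0.0]
gripper_width: -0.001
grip_force: 0.0
```

Request:
shift_gripper(offsets=[{"d":[0,0,-0.005]},{},{},{},{},{},{},{},{},{}])

```text
clock: 15.55
eef_pos: [0.5099, -0.081, 0.1638]
ee_rot: [-0.0, 0.752, 0.66, -0.0]
ft_force: [-0.9, -0.1, 0.3]
gripper_width: -0.001
grip_force: 0.0
```

Run:
```python
from h import *
togo([.5082,-.0819,.143],1.441)
d=robot.get_image('scene');g=d['image'].astype(np.float32).mean(2)
p=robot.get_image('top');cv2.imwrite('pics/top_up.png',p['image'][:,:,::-1])
b=cv2.resize(cv2.imread('pics/scene0.png'),(512,384),interpolation=cv2.INTER_AREA).astype(np.float32).mean(2)
t0=cv2.resize(cv2.imread('pics/top0.png'),(512,384),interpolation=cv2.INTER_AREA).astype(np.float32).mean(2);t1=p['image'].astype(np.float32).mean(2)
def pc(a,b,x0,y0,x1,y1): return np.round(cv2.phaseCorrelate(a[y0:y1,x0:x1].copy(),b[y0:y1,x0:x1].copy(),cv2.createHanningWindow((x1-x0,y1-y0),cv2.CV_32F))[0],2)
print('knob',pc(b,g,365,170,420,215),'lug top',pc(t0,t1,190,180,222,210))
w=robot.get_image('wrist')
print('pred ring',proj(w,[.538,.1467,.079]),'block',proj(w,[.5274,.0654,.065]))
g=cv2.cvtColor(w['image'],cv2.COLOR_RGB2GRAY)
n,l,s,c=cv2.connectedComponentsWithStats((g[:250,150:370]<60).astype(np.uint8))
print([(s[i].tolist(),c[i].round(1).tolist()) for i in range(1,n) if s[i,4]>300]); cv2.imwrite('pics/w5.png',w['image'][:,:,::-1])
```

```text
t 15.55 pos [ 0.5099 -0.081   0.1638] yaw 1.4409 | tool shift [-0.0011 -0.0016  0.0208] turn -0.0001 F [-0.9 -0.1  0.3] grip -0.001
knob [0.04 0.42] lug top [3.46 0.41]
pred ring [ 256.59257615 -216.18651618] block [257.38058846 -22.6030561 ]
[([54, 0, 57, 216, 7180], [80.6, 100.8]), ([118, 26, 24, 43, 456], [133.1, 44.1]), ([118, 76, 34, 137, 2051], [129.8, 132.4]), ([43, 217, 135, 33, 3612], [110.2, 235.6])]
```

Run:
```python
from h import *
d=robot.get_image('wrist');print('pred bar up',proj(d,[.5082,-.0819,.134]),'level',proj(d,[.505,-.1062,.055]),'ray',ray(d,260.2,235.6,.134), 'base rear corners',proj(d,[.5036+.0446,-.1161-.0058,.012]),proj(d,[.5036-.0446,-.1161+.0058,.012]))
g=cv2.cvtColor(d['image'],cv2.COLOR_RGB2GRAY)
for c in(225,295): print(c,''.join('#' if v<60 else '+' if v<90 else '.' for v in g[100:300:2,c]))
```

```text
pred bar up [257.34322358 236.95444309] level [258.18770393 222.56962505] ray [ 0.50996196 -0.08125716  0.134     ] base rear corners [304.88892495 214.6136916 ] [211.84129519 214.71193475]
225 ##############################+#####+####++++++##+#+++##+....###############+....................+##
295 #########++######+##++++##++++++++++++++++++#++++++++++++....###############+....................###
```

The dryer is back at rest, the handle is up and the jack hasn't shifted. Second stroke.

Request:
shift_gripper(offsets=[{"d":[0,0,0.01]},{"d":[-0.001,0,0.01]},{"d":[-0.005,0,0.01]},{"d":[-0.006,0,0.01]},{"d":[-0.005,0,0.01]},{"d":[-0.0035,0,0.01]},{"d":[-0.0025,0,0.01]},{"d":[-0.002,0,0.01]},{"d":[-0.001,0,0.01]},{"d":[-0.0005,0,0.009]}])

```text
clock: 16.75
eef_pos: [0.5062, -0.111, 0.065]
ee_rot: [0.002, 0.753, 0.658, -0.001]
ft_force: [-4.5, -12.1, 21.4]
gripper_width: -0.004
grip_force: 10.6
```

Request:
shift_gripper(offsets=[{"d":[0,0,0.003]},{},{},{},{},{}])

```text
clock: 17.35
eef_pos: [0.5062, -0.1112, 0.0627]
ee_rot: [0.002, 0.753, 0.658, -0.001]
ft_force: [-5.0, -11.0, 25.4]
gripper_width: 0.004
grip_force: 12.4
```

Request:
shift_gripper(offsets=[{"d":[0,0,0.0013]},{},{},{},{},{},{},{},{},{}])

```text
clock: 18.35
eef_pos: [0.5063, -0.1113, 0.0619]
ee_rot: [0.002, 0.753, 0.658, -0.001]
ft_force: [-7.7, -11.4, 31.5]
gripper_width: 0.001
grip_force: 16.2
```

Run:
```python
from h import *
im=lambda n:robot.get_image(n)['image'].astype(np.float32).mean(2)
g=im('scene');a=cv2.imread('pics/scene_down.png').astype(np.float32).mean(2);b=cv2.resize(cv2.imread('pics/scene0.png'),(512,384),interpolation=cv2.INTER_AREA).astype(np.float32).mean(2)
def pc(a,b,x0,y0,x1,y1): return np.round(cv2.phaseCorrelate(a[y0:y1,x0:x1].copy(),b[y0:y1,x0:x1].copy(),cv2.createHanningWindow((x1-x0,y1-y0),cv2.CV_32F))[0],2)
print('knob vs rest',pc(b,g,365,170,420,215),'vs first down',pc(a,g,365,170,420,215),'weight',pc(b,g,262,235,282,255))
togo([.5050,-.1062,.064],1.441)
```

```text
knob vs rest [5.76 0.02] vs first down [0.01 0.38] weight [0.25 0.15]
t 18.4 pos [ 0.5063 -0.1113  0.062 ] yaw 1.4372 | tool shift [ 0.0048 -0.002  -0.0021] turn -0.0038 F [ -7.1 -11.5  32.6] grip 0.003
```

The handle is held steady on its stop and the dryer is up at the same height as on the first stroke.

```bash
python3 -c "
from station import robot
print(robot.finish_job())"
```

```text
the job is handed in; nothing more can be done
None
```

I placed the jack with its saddle within about 1 mm of the lug pad's centre and made the trial stroke to the stop. I then let the handle fully up, pushed it down again, and handed the job in at about 18 s with the gripper holding the handle on its stop at about 32 N and the dryer raised.

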